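# Gauge a sample block with the flip stop

### The arm

A 6-joint arm with a two-finger parallel gripper is mounted at the origin on the work surface. World frame = base frame: x ahead of the robot, y to its left, z up, the work surface at z = 0. Lengths are in mm, angles in rad, forces in N, time in s.
With the tool pointing down it reaches from about 300 to 775 mm from the base axis. Payload 14.6 kg.
Tool frame: the origin (TCP) lies on the centre line of the jaws, within the pads' length; the fingertips stand 19 mm ahead of it and the grasp point (between the pads) is the TCP (bot.tip_reach is the distance from the TCP to the fingertips, in mm); z points along the fingers, y is the line along which they close (so a half turn about z gives the same grasp; the last joint's range is limited). The gripper opens to 85 mm and grips with 20 to 120 N. Pads are 22 mm wide; open, the fingers measure 114 mm over their backs; the gripper's body (76 mm by 85 mm) begins 54 mm behind the grasp point. The pads swing forward as they close: fully open they stand 13 mm farther back than shut.
Start: joints at [-1.285, 0.3, 1.521, -0, 1.321, -0.067], TCP at [190.032, -516.118, 250.281] pointing down, gripper open.
Joint ranges: [-3.03, 3.03], [-0.79, 2.21], [0.23, 2.52], [-1.04, 4.18], [0, 3.07], [-2.55, 2.55]. Speed limits (rad/s): [2.22, 2.22, 2.57, 3.14, 3.14, 3.14].

### API

Orientations are given as a unit quaternion [w, x, y, z].
In Python, from rig import bot gives the robot as it stands. Calls block until the motion is done:
- bot.move_to(position, orientation): joint-space move of the TCP to a pose.
- bot.servo_line(position, attitude=None, speed=150, until_force=None): straight line of the TCP; attitude=None keeps the orientation; speed is the mean speed in mm/s. With until_force (N) it stops when the force on the tool has changed by that much, and returns True; else False.
- bot.move_joints(angles): joint-space move.
- bot.move_gripper(opening, grip_force=None): finger opening in mm; grip_force is the grip in N (None keeps the last); returns when the fingers have stopped.
- bot.dwell(seconds).
- bot.ik(position, orientation): joint angles nearest the present ones, or None.
- bot.read_state(): the state.
- bot.read_camera(name): name is "scene" or "top" or "wrist"; returns a dict with "image" (480x640x3 uint8, blue, green, red), "depth" (480x640 float32, mm along the optical axis (not along the pixel's ray), 0 where there is no reading), "fovy" (degrees; the focal length in pixels is half the picture's height over the tangent of half this angle, whatever the lens; pixels are square), "cx", "cy" (the principal point, pixels), "eye" and "attitude" of the camera in the world; the wrist camera has in their place "mount" (4x4, takes a point from camera to tool coordinates, whose origin is the TCP and whose axes are the flange's). Camera axes: x right, y down, z forward; pixel columns grow to the right and rows downward; lengths in mm; the calibration is good to about 2 mm. A picture is of the moment at which its call begins: read the wrist's pose just before it.
A pose or a line that the arm cannot do raises bot.MotionError and nothing moves.
- bot.finish_job(): hands the job in; it is judged then, once.
The state is a dict: "clock": time; "joint_positions": joint angles; "qvel": joint speeds; "effort": joint torques, N m; "ee_pos": TCP position; "tool_rot": TCP orientation; "ft_force": force on the tool from outside, world axes, zero at the start; "moment": the same for the moment, N m; "grip_width": finger opening in mm; "grip_force": force on a finger pad.
Only numpy, scipy, OpenCV 4.12 (cv2) and the standard library are available. Lean on these libraries where they do the work, as an engineer would, in place of code of your own. Each camera call takes 0.05 s, during which the arm holds its last target. There are 200 camera calls.

### The job

Flip the stop's hinged leaf fully down onto the jig, lay the wooden block on the jig's bed, press it gently flat against the fence for a moment, then slide it along the fence until its end meets the screw of the lowered leaf and press it gently home there for a moment. Then let go and flip the leaf fully back up without shifting the block; leave everything else on the table alone.

Things in the scene. Friction and masses are not known exactly. Their poses are not given: they have to be found in the camera images.
- jig: Gauging jig, fixed to the table: plywood bed 200 x 360 x 12 mm with a low fence along its far side. Origin at table height under the middle of the fence's front face; x points across the bed into the fence, y along the fence, z up. Bed from x = -150 to 50, y = -180 to 180 mm, its top at z = 12 mm.
- fence: The jig's low aluminium fence, same origin and axes as the jig: x = 0 (its front face) to 20 mm, y = -180 to 180 mm, z = 12 to 27 mm, so 15 mm high above the bed. Held on two small screws: a push of the block over 25 N shifts it; a push of 3 to 8 N held for half a second lays the block flat against it.
- stop: Flip stop fixed on the fence: dark steel saddle (x = 4 to 38, y = 2 to 26, top z = 67 mm) carrying the leaf. Origin at table height on the fence's front face (x = 0) in the plane of the lowered blade's face (y = 0); axes parallel to the jig's. The block belongs on its -y side. A push of the block over 20 N bends the stop; 4 to 10 N held for half a second seats the block.
- blade_face (a point): Point on the leaf's blade, at the adjusting screw. Leaf down: blade at x = -4 to -40, y = 0 to 8, z = 18 to 75 mm of the stop, this point at x = -15, y = 0, z = 36 mm. From it a 12 mm thick brass screw stands out to -y by 3 to 23 mm, set anew each time and not measured: feel for it. The block's end stops on its tip, so its centre ends at y = -73 to -93 mm of the stop, x = -15 mm.
- leaf (a joint): Hinge angle of the steel leaf: 0 = fully down on its own stop, 1.57 = arm upright, 1.85 rad = fully up, leaning back. Hinge axis along y through x = 20, z = 75 mm of the stop. Stiff friction hinge: about 2 N at the grip bar moves it and it stays where left. An arm 16 mm wide (y = 0 to 16 mm) carries the blade under it and a grip bar at its end.
- leaf_bar (a point): Grip point on the leaf's round grip bar (10 mm diameter, parallel to hinge and fence), at y = 50 mm of the stop; the bar is free of the arm from y = 16 to 78 mm. With the leaf at angle a it lies at x = 20 - 85 cos(a), z = 75 + 85 sin(a) mm of the stop. Pinched across, the bar can turn between the finger pads.
- block: Plain light wooden block 30 x 140 x 45 mm (x, y, z), 90 to 180 g, lying on the table to the right of the jig. Origin at the centre of its underside, y along its length. In the jig its length lies along the fence, standing 45 mm high on its 30 mm wide underside; either end may meet the leaf.
- brush: Bystander: paint brush lying on the bed's near edge along y.
- tape: Bystander: roll of paper tape, 90 mm across, 22 mm high, behind the jig.
- jar_tall: Bystander: open glass jar, 100 mm across, 130 mm high, left of the jig.
- jar_low: Bystander: open glass jar, 90 mm across, 80 mm high, left of the jig.
- lidded_jar: Bystander: closed jar with a lid, 72 mm across, 100 mm high, at the back right.
- bowl: Bystander: plastic bowl, 120 mm across, 55 mm high, front left.
- tub: Bystander: white plastic tub 90 x 130 x 50 mm, behind the jig.
Mind the look-alikes: they are no part of the job. Leave any red or turquoise look-alike of the block alone.

How it is judged:
By the outcome, as a careful person would: the job done as asked, in the order asked, and still so for the second after the job is handed in, with the robot touching nothing.
It also fails if it takes over 72 s, if anything falls off the work surface, if the arm or the gripper's body presses on something with over 40 N, if the wrist force passes 120 N, or if a joint passes its speed limit or range.

## Working session

There is one attempt and no reset: what is moved stays moved. The work goes in short steps, each a Python script; the robot and the scene stay as the last script left them, time stands still between calls to the robot, and variables do not carry over. Pictures are saved under pics/ and viewed, at most 10 in all, crops included, and the job is handed in when it is done.

```bash
ls; mkdir -p pics
python3 - <<'E'
from rig import bot
import cv2,numpy as np,pickle
d={}
for n in("scene","top"):
    c=bot.read_camera(n);d[n]=c;cv2.imwrite(f"pics/{n}.png",c["image"])
    print(n,{k:v for k,v in c.items() if k not in("image","depth")},(c["depth"]>0).mean())
pickle.dump(d,open("cams.pkl","wb"))
print(bot.read_state())
E
```

```text
pics
scene {'fovy': 56.157955263356854, 'cx': 311.88733754476795, 'cy': 238.7394031005932, 'eye': array([1098.6279725 ,  730.17975046,  888.95330156]), 'attitude': array([-0.12644698,  0.29508675,  0.85662251, -0.40389707])} 0.9939973958333334
top {'fovy': 57.694270260594664, 'cx': 312.25903003011064, 'cy': 242.52928749434238, 'eye': array([ 486.3947563 ,   -9.9261699 , 1060.83801866]), 'attitude': array([ 0.02036693, -0.70542701,  0.70757883, -0.03591824])} 0.9961458333333333
{'clock': 0.1, 'joint_positions': array([-1.28460106e+00,  3.00429727e-01,  1.52151925e+00, -3.56539663e-06,
        1.32071893e+00, -6.66472804e-02]), 'qvel': array([ 0.0007376 , -0.00203331, -0.00172882,  0.0002182 , -0.00140644,
        0.00053154]), 'effort': array([-9.04020835e-04, -5.44383895e+01, -3.62370801e+01, -1.51297895e-04,
        3.06985065e-03,  3.04160119e-05]), 'ee_pos': array([ 189.97899143, -515.94099075,  249.7701583 ]), 'tool_rot': array([-5.34200536e-04,  9.84477870e-01,  1.75507935e-01, -6.06154797e-05]), 'ft_force': array([ 0.2313687 , -0.25394379, -0.50698696]), 'moment': array([ 0.01446042, -0.0231614 , -0.02991371]), 'grip_force': 0.0, 'grip_width': 85.66141115296675}
```

View pics/top.png

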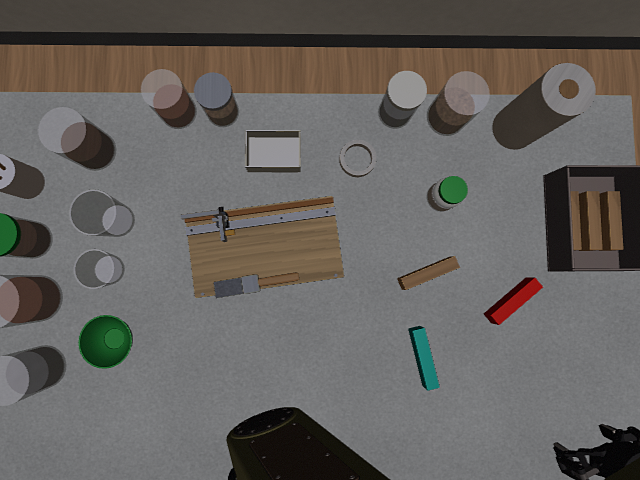

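View pics/scene.png

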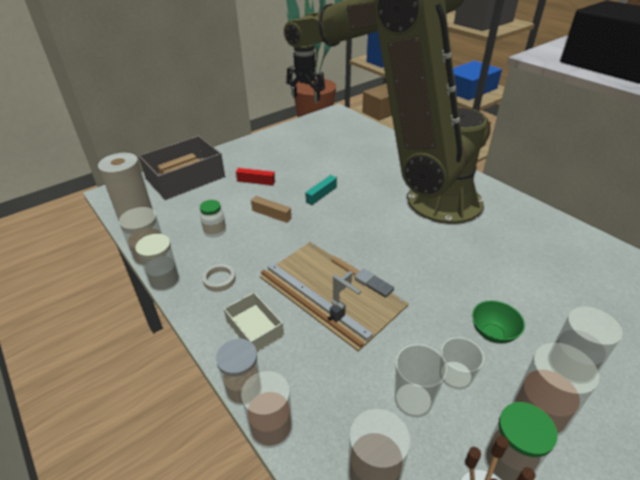

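Top view: +x is up and +y is left. The jig spans (182–343, 197–298), with the stop near (222,222) and the brush at (255,285). Block candidates are the plain wood piece at (428,272), red (513,300), turquoise (424,357), and wooden pieces in the crate (600,220). The plain one at (428,272) fits: it lies on the table to the right of the jig and isn't coloured or boxed. I'll confirm that in a crop and measure it.

```bash
cat > h.py <<'E'
import numpy as np,cv2,pickle
from scipy.spatial.transform import Rotation as R
def rot(q): return R.from_quat([q[1],q[2],q[3],q[0]])
def ray(c,px):
    f=240/np.tan(np.radians(c["fovy"]/2)); px=np.atleast_2d(px).astype(float)
    d=np.c_[(px[:,0]-c["cx"])/f,(px[:,1]-c["cy"])/f,np.ones(len(px))]
    return np.array(c["eye"]),rot(c["attitude"]).apply(d)
def plane(c,px,z):
    o,d=ray(c,px); return o+d*((z-o[2])/d[:,2])[:,None]
def cloud(c):
    v,u=np.mgrid[:480,:640]; o,d=ray(c,np.c_[u.ravel(),v.ravel()])
    return (o+d*c["depth"].ravel()[:,None]).reshape(480,640,3)
def tri(c1,p1,c2,p2):
    o1,d1=ray(c1,p1);o2,d2=ray(c2,p2);d1=d1[0];d2=d2[0]
    s=np.linalg.lstsq(np.c_[d1,-d2],o2-o1,rcond=None)[0]
    a=o1+s[0]*d1;b=o2+s[1]*d2
    return (a+b)/2,np.linalg.norm(a-b)
E
python3 - <<'E'
from h import *
d=pickle.load(open("cams.pkl","rb"));t=d["top"];s=d["scene"]
P=cloud(t);Ps=cloud(s)
# table height
print("table z",np.median(P[300:380,200:400,2][P[300:380,200:400,2]<30]))
sub=P[240:300,385:475]; m=sub[...,2]>20
pts=sub[m]; z=np.median(pts[:,2]); print("block z",z,m.sum())
top=pts[np.abs(pts[:,2]-np.percentile(pts[:,2],70))<5]
print(cv2.minAreaRect(top[:,:2].astype(np.float32)),np.percentile(pts[:,2],[5,50,95]))
# scene cloud of same
b=np.array(cv2.minAreaRect(top[:,:2].astype(np.float32))[0])
q=Ps.reshape(-1,3);k=(np.linalg.norm(q[:,:2]-b,axis=1)<90)&(q[:,2]>20)
print("scene",np.percentile(q[k,2],[5,50,95]),cv2.minAreaRect(q[k&(q[:,2]>np.percentile(q[k,2],50)-3),:2].astype(np.float32)))
J=P[185:305,175:350]
print("leaf px z>60:",[(175+x,185+y,*J[y,x].round()) for y,x in np.argwhere(J[...,2]>60)][::6])
a=cv2.resize(t["image"][190:305,170:350],None,fx=3.2,fy=3.2,interpolation=cv2.INTER_CUBIC)
b=cv2.resize(t["image"][240:300,385:475],None,fx=2.2,fy=2.2,interpolation=cv2.INTER_CUBIC)
e=cv2.resize(s["image"][235:355,250:415],None,fx=3.2,fy=3.2,interpolation=cv2.INTER_CUBIC)[:,:]
can=np.zeros((600,800,3),np.uint8)
can[:a.shape[0],:a.shape[1]]=a; can[380:380+b.shape[0],:b.shape[1]]=b
can[370:370+230,220:220+int(165*1.39)]=cv2.resize(e,(int(165*1.39),230))
cv2.imwrite("pics/c1.png",can)
E
```

```text
table z 0.4710930698647644
block z 45.126798438203366 856
((496.4912109375, -308.2371520996094), (30.131938934326172, 140.35450744628906), 22.075672149658203) [33.77877348 45.12679844 48.90408602]
scene [22.9692374  42.83068845 48.7556909 ] ((499.8128356933594, -309.1588134765625), (37.94623565673828, 144.9264678955078), 20.62811851501465)
leaf px z>60: [(np.int64(180), np.int64(187), np.float64(486.0), np.float64(-10.0), np.float64(1061.0)), (np.int64(336), np.int64(193), np.float64(486.0), np.float64(-10.0), np.float64(1061.0)), (np.int64(246), np.int64(208), np.float64(486.0), np.float64(-10.0), np.float64(1061.0)), (np.int64(217), np.int64(210), np.float64(626.0), np.float64(167.0), np.float64(165.0)), (np.int64(207), np.int64(211), np.float64(624.0), np.float64(188.0), np.float64(162.0)), (np.int64(213), np.int64(211), np.float64(624.0), np.float64(175.0), np.float64(164.0)), (np.int64(219), np.int64(211), np.float64(625.0), np.float64(164.0), np.float64(157.0)), (np.int64(200), np.int64(212), np.float64(621.0), np.float64(201.0), np.float64(166.0)), (np.int64(206), np.int64(212
[... 7193 characters left out ...]
int64(243), np.float64(486.0), np.float64(-10.0), np.float64(1061.0)), (np.int64(309), np.int64(252), np.float64(486.0), np.float64(-10.0), np.float64(1061.0)), (np.int64(234), np.int64(261), np.float64(486.0), np.float64(-10.0), np.float64(1061.0)), (np.int64(251), np.int64(270), np.float64(486.0), np.float64(-10.0), np.float64(1061.0)), (np.int64(342), np.int64(279), np.float64(486.0), np.float64(-10.0), np.float64(1061.0)), (np.int64(256), np.int64(287), np.float64(486.0), np.float64(-10.0), np.float64(1061.0)), (np.int64(281), np.int64(295), np.float64(486.0), np.float64(-10.0), np.float64(1061.0)), (np.int64(345), np.int64(303), np.float64(486.0), np.float64(-10.0), np.float64(1061.0))]
```

View pics/c1.png

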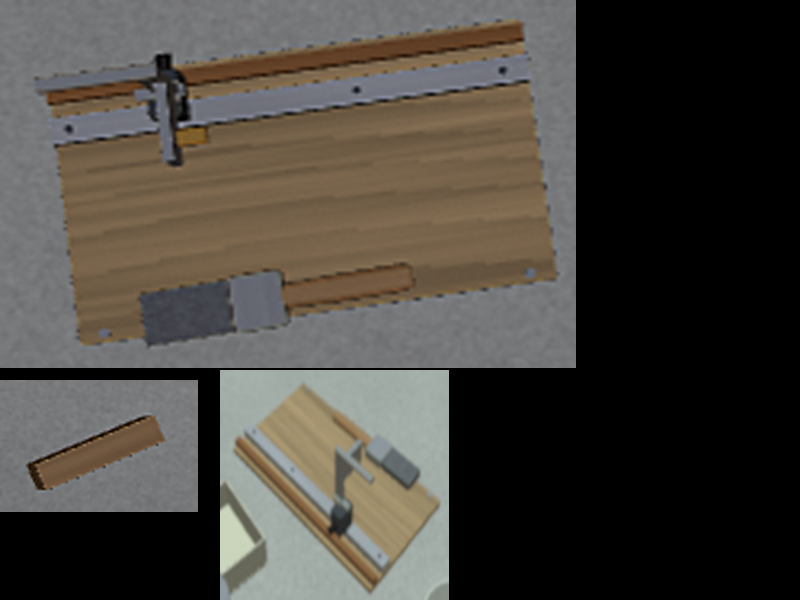

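The crop shows the block is plain brown wood: 30x140 mm, top at 45 mm, so it's upright. The leaf is up, with its bar at the far left of the stop and the brass screw at crop (193,135). The brush lies along the near edge. Next I'll fit the jig pose from the top view and move the wrist camera in for a second look.

```bash
cat >> h.py <<'E'
def wcam(bot):
    s=bot.read_state(); c=bot.read_camera("wrist"); r=rot(s["tool_rot"])
    M=np.array(c["mount"]); c["eye"]=s["ee_pos"]+r.apply(M[:3,3])
    q=(r*R.from_matrix(M[:3,:3])).as_quat(); c["attitude"]=np.array([q[3],*q[:3]]); return c
def quat(r): q=r.as_quat(); return [q[3],q[0],q[1],q[2]]
def tool(yaw,tilt=0):
    """tool y (closing line) along the direction at angle yaw in the table plane; z down, tilted by tilt toward +closing dir"""
    y=np.array([np.cos(yaw),np.sin(yaw),0]);z=np.array([0,0,-1.]);
    zt=z*np.cos(tilt)+y*np.sin(tilt); yt=y*np.cos(tilt)-z*np.sin(tilt)
    return R.from_matrix(np.c_[np.cross(yt,zt),yt,zt])
E
python3 - <<'E'
from h import *
from rig import bot
d=pickle.load(open("cams.pkl","rb"))
t=d["top"];hsv=cv2.cvtColor(t["image"],cv2.COLOR_BGR2HSV)
m=((hsv[...,1]>60)&(hsv[...,0]<25)).astype(np.uint8);m[:190]=0;m[305:]=0;m[:,:170]=0;m[:,350:]=0
pts=np.argwhere(m)[:,::-1]
# fence front edge: per column first wood row below the gray fence band
e=[]
for u in range(245,325):
    col=np.where(m[:,u])[0]; g=np.where(np.diff(col)>3)[0]
    if len(g): e.append((u,col[g[0]+1]-.5))
e=np.array(e,float);print(len(e))
W=plane(t,e,12.)[:,:2]
l=cv2.fitLine(W.astype(np.float32),cv2.DIST_HUBER,0,.01,.01).ravel();print("fence front dir",l,np.degrees(np.arctan2(-l[0],l[1])) )
h=plane(t,pts,12.)[:,:2].astype(np.float32)
print("bed",cv2.minAreaRect(h),cv2.boxPoints(cv2.minAreaRect(h)).round(1).tolist())
yaw=np.radians(8)
for tgt in ([470,120,330],[470,60,330]):
    print(bot.ik(tgt,quat(tool(yaw))),bot.ik(tgt,quat(tool(yaw+np.pi))))
q=min([x for x in(tool(yaw),tool(yaw+np.pi)) if bot.ik([470,120,330],quat(x)) is not None],key=lambda x:np.abs(np.array(bot.ik([470,120,330],quat(x)))-bot.read_state()["joint_positions"]).sum())
for i,tgt in enumerate(([470,120,330],[470,50,330])):
    bot.move_to(tgt,quat(q)); c=wcam(bot); d["w%d"%i]=c; 
print(bot.read_state()["clock"],bot.read_state()["ft_force"])
pickle.dump(d,open("cams.pkl","wb"))
cv2.imwrite("pics/w.png",np.hstack([cv2.resize(d["w0"]["image"],(400,300)),cv2.resize(d["w1"]["image"],(400,300))]))
E
```

```text
80
fence front dir [ 1.3552976e-01 -9.9077326e-01  6.2058582e+02  3.3553299e+01] -172.21074
bed ((566.5887451171875, 84.30644226074219), (208.0257568359375, 362.9071044921875), 7.796327114105225) [[438.8999938964844, 250.0], [488.20001220703125, -109.5999984741211], [694.2999877929688, -81.4000015258789], [645.0, 278.20001220703125]]
[ 1.74454957e-01  1.01341491e-01  1.57410912e+00 -4.44089210e-16
  1.46614204e+00  3.48286164e-02] None
[ 4.96503129e-02  7.50713903e-02  1.60260680e+00 -4.44089210e-16
  1.46391447e+00 -8.99760273e-02] None
3.0667 [ 0.23736729  0.55692466 -0.0142039 ]
```

View pics/w.png

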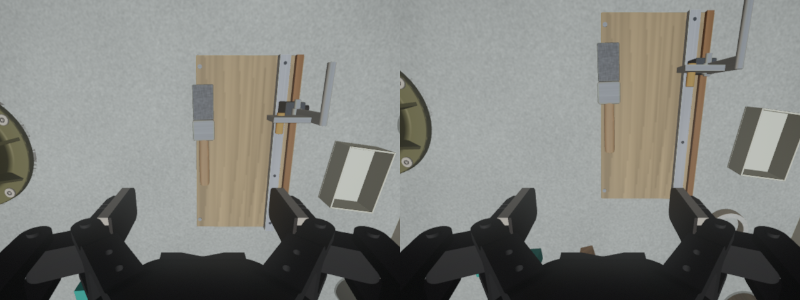

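Wrist views: the bed, fence, and upright leaf with its bar at (325,95) in the left image and (745,35) in the right are all clear; the screw is at (280,127). Next I'll get the stop and bar coordinates in the jig frame across these views.

```bash
cat >> h.py <<'E'
yaw=np.radians(7.79); Rj=np.array([[np.cos(yaw),-np.sin(yaw)],[np.sin(yaw),np.cos(yaw)]]); oj=Rj@np.array([619.4,6.7])
def toj(p): p=np.atleast_2d(p); return np.c_[(p[:,:2]-oj)@Rj,p[:,2]]
def tow(x,y,z): return np.r_[oj+Rj@np.array([x,y]),z]
E
python3 - <<'E'
from h import *
d=pickle.load(open("cams.pkl","rb"))
for n in("top","scene","w0","w1"):
    c=d[n];P=toj(cloud(c).reshape(-1,3)).reshape(480,640,3)
    ok=(c["depth"]>0)
    box=lambda x0,x1,y0,y1,z0,z1:P[ok&(P[...,0]>x0)&(P[...,0]<x1)&(P[...,1]>y0)&(P[...,1]<y1)&(P[...,2]>z0)&(P[...,2]<z1)]
    pc=lambda a:np.percentile(a,[3,50,97],axis=0).round(1).tolist() if len(a)>5 else None
    print(n,"\n bar",pc(box(-20,80,105,220,140,175)),"\n blade/arm",pc(box(-60,60,60,140,120,150)),"\n screw",pc(box(-60,20,40,76,95,125)),"\n saddle",pc(box(0,45,50,140,55,72)),"\n fence",pc(box(-3,25,-170,40,22,34)),"\n bed",pc(box(-100,-10,-170,60,5,18)))
    f=box(-20,80,105,220,140,175)
    if len(f)>20: print(" bar dir",np.degrees(np.arctan2(*(lambda v:(v[0],v[1]))(cv2.fitLine(f[:,:2].astype(np.float32),cv2.DIST_HUBER,0,.01,.01).ravel()))))
# wrist check of fence yaw/x: wood-to-gray edge right of bed
for n in("w0","w1"):
    c=d[n];hsv=cv2.cvtColor(c["image"],cv2.COLOR_BGR2HSV);m=(hsv[...,1]>45)&(hsv[...,0]<25);e=[]
    for v in range(215,300):
        col=np.where(m[v])[0]; k=np.where(np.diff(col)>6)[0]
        k=[i for i in k if col[i]>380 and col[i]<520]
        if k:e.append((col[k[0]]+.5,v))
    W=toj(plane(c,np.array(e,float),12.));l=cv2.fitLine(W[:,:2].astype(np.float32),cv2.DIST_HUBER,0,.01,.01).ravel()
    print(n,len(e),"fence edge x",l[2],"slope deg",np.degrees(np.arctan(l[0]/l[1])),W[:,1].min(),W[:,1].max())
    # height of the bar/bed from two views left to depth above
c=d["w0"]
cv2.imwrite("pics/bar.png",cv2.resize(c["image"][70:230,380:560],None,fx=3.3,fy=3.3,interpolation=cv2.INTER_CUBIC))
E
```

```text
top 
 bar [[15.7, 107.5, 160.8], [19.5, 127.0, 164.3], [24.5, 147.0, 167.5]] 
 blade/arm [[-36.1, 71.2, 123.1], [-6.4, 74.0, 134.7], [18.3, 82.9, 145.2]] 
 screw [[-35.8, 52.0, 102.0], [-18.5, 69.6, 115.0], [16.9, 71.9, 124.0]] 
 saddle [[3.1, 73.2, 55.3], [11.4, 77.3, 66.7], [35.8, 96.9, 68.8]] 
 fence [[-0.9, -162.9, 23.6], [8.6, -63.9, 27.0], [18.2, 33.8, 30.7]] 
 bed [[-97.3, -162.9, 8.6], [-55.2, -54.2, 12.2], [-12.7, 53.2, 15.8]]
 bar dir 0.45529103
scene 
 bar [[18.6, 106.7, 158.8], [24.1, 130.2, 164.7], [27.2, 149.6, 167.4]] 
 blade/arm [[-34.5, 72.7, 121.5], [-6.7, 78.6, 133.7], [25.8, 87.4, 146.9]] 
 screw None 
 saddle [[6.1, 75.1, 57.2], [31.3, 90.0, 66.8], [38.5, 98.1, 70.9]] 
 fence [[1.0, -161.8, 23.2], [12.5, -57.0, 27.9], [21.5, 34.1, 31.5]] 
 bed [[-97.0, -163.4, 10.0], [-50.8, -67.7, 13.3], [-12.5, 52.5, 16.6]]
 bar dir 178.48477
w0 
 bar [[17.5, 106.2, 159.1], [20.4, 128.7, 164.2], [26.3, 150.2, 166.1]] 
 blade/arm [[-34.6, 74.5, 120.9], [0.2, 79.7, 135.5], [19.6, 89.2, 147.4]] 
 screw [[-34.8, 54.7, 108.9], [-19.1, 63.4, 115.7], [-12.3, 75.0, 117.8]] 
 saddle [[5
[... 154 characters left out ...]
], [-55.0, -43.5, 12.3], [-12.7, 54.2, 13.8]]
 bar dir 179.95798
w1 
 bar [[17.4, 106.3, 158.9], [20.2, 126.7, 164.0], [26.2, 145.8, 166.2]] 
 blade/arm [[-34.8, 73.6, 121.9], [0.1, 78.0, 135.6], [19.6, 88.1, 147.5]] 
 screw [[-34.7, 54.5, 101.2], [-18.0, 69.0, 115.6], [16.1, 74.4, 122.9]] 
 saddle [[5.5, 75.8, 56.6], [13.1, 95.2, 67.0], [37.0, 99.2, 68.7]] 
 fence [[1.6, -138.9, 23.9], [10.6, -44.2, 27.2], [20.7, 35.5, 28.8]] 
 bed [[-97.3, -161.5, 10.7], [-55.0, -43.6, 12.3], [-12.7, 53.5, 13.9]]
 bar dir 179.36195
w0 85 fence edge x 2.3634558 slope deg -0.09169961 -81.47275470320935 33.00738951824605
w1 85 fence edge x 2.4259923 slope deg 0.06723387 -151.55245148756882 -37.027999710180985
```

View pics/bar.png

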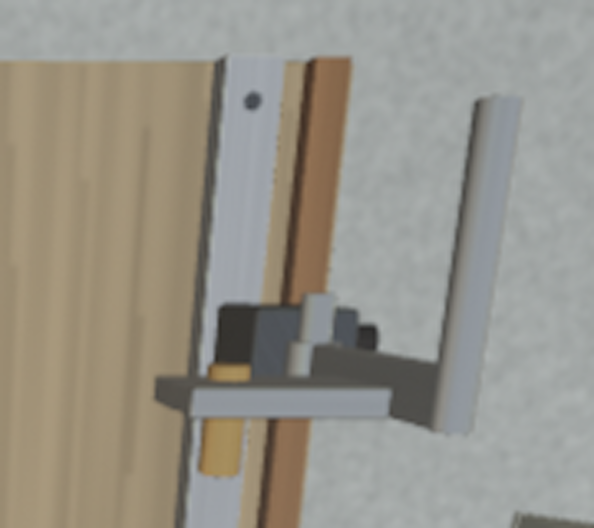

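Measurements agree across the views: yaw 7.79°, bed z 12, fence top 27, and the stop at jig y ≈ 73. The leaf is at about 1.57 rad, with its bar at x≈20, z≈160. Next I flip it down with the bar loosely straddled.

```bash
cat >> h.py <<'E'
oj=Rj@np.array([620.4,6.7]); y0=73.
def bar(a,y=50,off=0,tl=None):
    """TCP pose for the bar at leaf angle a, moved off mm along the tool axis"""
    tilt=np.radians(np.clip(60-40*a/1.57,15,60) if tl is None else tl)
    r=tool(yaw,tilt); return tow(20-85*np.cos(a),y0+y,75+85*np.sin(a))+off*r.as_matrix()[:,2], quat(r)
E
python3 - <<'E'
from h import *
from rig import bot
A=np.linspace(1.57,0,8)
print([bot.ik(*bar(a)) is not None for a in A],bot.ik(*bar(-.05)) is not None, bot.ik(*bar(1.95)) is not None,bot.ik(*bar(1.57,off=-70)) is not None)
p,q=bar(1.57,off=-70); bot.move_to(p,q); bot.move_gripper(28)
p,q=bar(1.57); hit=bot.servo_line(p,q,speed=80,until_force=6); print("hit",hit)
if not hit:
    bot.move_gripper(15,20); s=bot.read_state(); print(s["grip_width"],s["ft_force"].round(1),s["clock"])
    for a in A[1:]:
        p,q=bar(a); h=bot.servo_line(p,q,speed=90,until_force=20); s=bot.read_state()
        print(round(a,2),h,s["ft_force"].round(1),(s["ee_pos"]-p).round(1),round(s["clock"],1))
        if h: break
    c=bot.read_camera("scene");P=toj(cloud(c).reshape(-1,3));
    cv2.imwrite("pics/s2.png",cv2.resize(c["image"][215:355,240:420],None,fx=3.5,fy=3.5))
E
```

```text
[True, True, True, True, True, False, False, False] False True True
hit False
14.795530076699661 [-0.2 -0.2  0.5] 5.8667
1.35 False [-0.5  0.2  0.6] [0.  0.1 0.5] 6.2
1.12 False [-0.3  1.4  0.7] [0.7 0.1 0.4] 6.6
0.9 False [ 0.9  0.6 -0.2] [ 1.  -0.   0.5] 6.9
0.67 False [ 0.6  1.3 -0.2] [ 0.9 -0.1  0.6] 7.7Traceback (most recent call last):
  File "<stdin>", line 10, in <module>
rig.MotionError: the arm cannot follow that straight line within its joint ranges
```

Run:
```python
from h import *
from rig import bot
for tl in(20,25,30,35,40,45,50): print(tl,[bot.ik(*bar(a,tl=tl)) is not None for a in(.67,.45,.22,0,-.06)])
```

```text
20 [True, True, True, True, True]
25 [True, True, True, True, True]
30 [True, True, True, True, True]
35 [True, True, True, True, True]
40 [True, True, False, False, False]
45 [False, False, False, True, True]
50 [False, True, True, False, False]
```

Run:
```python
from h import *
from rig import bot
for a in (.45,.22,.05):
    p,q=bar(a,tl=35); h=bot.servo_line(p,q,speed=90,until_force=20); s=bot.read_state()
    print(a,h,s["ft_force"].round(1),(s["ee_pos"]-p).round(1),round(s["clock"],1))
    if h: break
else:
    bot.move_gripper(30); p,q=bar(.05,off=-75,tl=35); bot.servo_line(p,speed=150)
    bot.move_gripper(0)
    q=quat(tool(yaw)); t=bot.tip_reach
    bot.move_to(tow(-65,y0+50,80+t+30),q)
    h=bot.servo_line(tow(-65,y0+50,80+t-6),q,speed=40,until_force=10); s=bot.read_state()
    print(h,s["ft_force"].round(1),"tip z",s["ee_pos"][2]-t,s["grip_width"],s["clock"])
    bot.dwell(.2); print(bot.read_state()["ft_force"].round(1))
    bot.servo_line(s["ee_pos"]+[0,0,60],q)
    c=bot.read_camera("top");P=toj(cloud(c).reshape(-1,3))
    bot.servo_line(tow(-65,y0+20,220),q)
    c=bot.read_camera("scene");Q=toj(cloud(c).reshape(-1,3))
    for X in(P,Q):
        b=X[(X[:,1]>y0+25)&(X[:,1]<y0+85)&(X[:,0]>-90)&(X[:,0]<-40)&(X[:,2]>40)&(X[:,2]<110)]
        print(len(b),np.percentile(b,[5,50,95],axis=0).round(1).tolist() if len(b) else "")
    cv2.imwrite("pics/s2.png",cv2.resize(c["image"][215:355,240:420],None,fx=3.5,fy=3.5))
```

```text
0.45 False [2.  0.4 0.3] [0.4 0.1 0.3] 8.4
0.22 False [0.1 0.5 0.4] [-0.1 -0.  -0.1] 8.8
0.05 False [ 0.9  0.9 -0. ] [0.2 0.  0.2] 9.1
True [-3.8 -1.9 11.5] tip z 79.56405006181326 -0.30956247305328427 11.9083
[-4.1 -0.9 12.2]
41 [[-71.0, 99.3, 75.7], [-66.7, 108.2, 79.3], [-62.9, 118.2, 82.0]]
84 [[-68.1, 100.8, 74.5], [-62.9, 126.1, 79.8], [-60.0, 148.1, 83.0]]
```

View pics/s2.png

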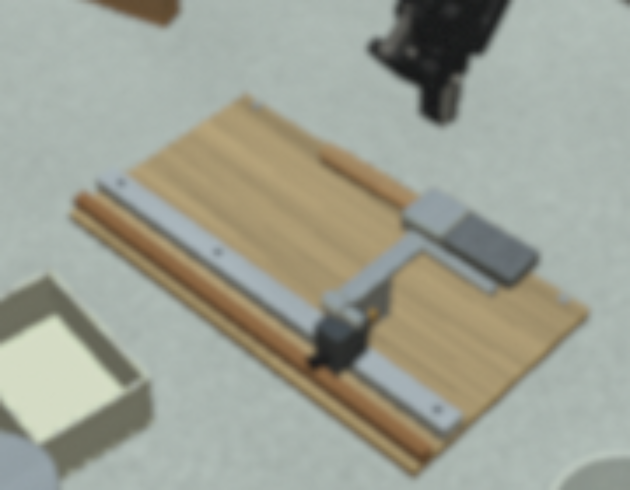

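The picture shows the leaf lying down (bar at (465,270), blade down over the bed) with its bar top at 80 mm, so it is fully down. Next I fetch the block.

Run:
```python
from h import *
from rig import bot
by=np.radians(22.0); b=np.array([497.3,-308.5]); qb=quat(tool(by)); q=quat(tool(yaw))
bot.move_to([*b,110],qb); bot.move_gripper(60)
h=bot.servo_line([*b,40],qb,speed=120,until_force=6); print("hit",h)
if not h:
    bot.move_gripper(15,25); s=bot.read_state(); print(s["grip_width"],s["grip_force"],s["ft_force"].round(1),s["clock"])
    bot.servo_line([*b,130],qb); 
    bot.move_to(tow(-22,y0-130,110),q)
    bot.servo_line(tow(-22,y0-130,58),q,speed=120)
    h=bot.servo_line(tow(-22,y0-130,49),q,speed=15,until_force=3); s=bot.read_state()
    print(h,s["ee_pos"],s["ft_force"].round(1),s["grip_width"],s["clock"])
```

```text
hit False
29.56490402711456 25.906192660331726 [-1.4  0.5  5.7] 16.8833
True [599.86924328  31.29566477  52.72422492] [-1.8 -0.1  6.3] 29.80002589535694 19.9917
```

```bash
cat >> h.py <<'E'
def F(bot,n=5):
    f=[]
    for _ in range(n): f.append(bot.read_state()["ft_force"]); bot.dwell(.02)
    f=np.mean(f,0); return np.r_[f[:2]@Rj,f[2]].round(2)
E
python3 - <<'E'
from h import *
from rig import bot
bot.move_gripper(37); p=bot.read_state()["ee_pos"]; print("bias",F(bot))
bot.servo_line([p[0],p[1],52.5],speed=10)
bot.move_gripper(15,20); f0=F(bot); s=bot.read_state(); print("grip",f0,s["grip_width"],s["ee_pos"])
z=52.5; q=quat(tool(yaw)); y=y0-130
h=bot.servo_line(tow(-8,y,z),q,speed=12,until_force=4.5); s=bot.read_state()
print(h,toj(s["ee_pos"]),F(bot),s["moment"].round(2),s["clock"])
bot.dwell(.3); s=bot.read_state(); print(F(bot),toj(s["ee_pos"]),s["moment"].round(2),s["clock"])
E
```

```text
bias [-0.34 -0.05 -0.11]
grip [-0.44  0.25  1.29] 29.607354569838385 [599.47009778  31.31189443  52.57761815]
True [[-22.03580695 -56.94806412  52.56324118]] [-0.22  0.21  5.37] [ 0.   -0.04  0.04] 21.1583
[-0.09 -0.2   4.99] [[-22.03257132 -56.97108802  52.55380809]] [ 0.05  0.01 -0.01] 21.5417
```

Run:
```python
from h import *
from rig import bot
z=52.55; q=quat(tool(yaw)); y=y0-130
for _ in range(4):
    if F(bot)[2]<1.2: break
    z+=.25; bot.servo_line(tow(-22,y,z),q,speed=10)
print("z",z,F(bot))
h=bot.servo_line(tow(-8,y,z),q,speed=12,until_force=4.5); s=bot.read_state()
print(h,toj(s["ee_pos"]),F(bot),s["moment"].round(2),s["clock"])
bot.dwell(.15); s=bot.read_state(); print(F(bot),toj(s["ee_pos"]),s["moment"].round(2),s["clock"])
```

```text
z 52.8 [ 0.38  0.19 -0.65]
True [[-16.664962   -56.99184643  52.57902436]] [-2.27  0.23  5.44] [-0.03  0.34 -0.01] 22.7417
[-1.53  0.42  5.43] [[-16.68840991 -56.98472764  52.57489353]] [-0.03  0.21 -0.02] 22.975
```

```bash
cat >> h.py <<'E'
class Ctl:
    """small-step force control in the jig frame"""
    def __init__(s,bot): s.b=bot; s.q=quat(tool(yaw)); s.p=toj(bot.read_state()["ee_pos"])[0]
    def go(s,d,speed=10): s.p=s.p+np.array(d,float); s.b.servo_line(tow(*s.p),s.q,speed=speed); return F(s.b,3)
E
python3 - <<'E'
from h import *
from rig import bot
c=Ctl(bot); f=c.go([0,0,.2]); print(f)
for _ in range(14):
    dz=np.clip((f[2]-.5)/25,-.15,.15); dx=np.clip((4.8+f[0])/15,-.1,.35)
    f=c.go([dx,0,dz]); print(c.p.round(2),f,toj(bot.read_state()["ee_pos"])[0].round(2))
    if f[0]<-4: break
t=bot.read_state()["clock"]
for _ in range(3): bot.dwell(.2); print(F(bot),bot.read_state()["moment"].round(2),bot.read_state()["clock"])
E
```

```text
[ 0.01 -0.53 -0.85]
[-16.36 -57.01  52.74] [-1.7   0.18 -0.18] [-16.52 -56.98  52.58]
[-16.16 -57.01  52.71] [-5.37  0.28  1.64] [-16.48 -56.99  52.61]
[-5.42 -0.08  1.42] [-0.08  0.88 -0.13] 24.2417
[-5.58  0.39  1.51] [-0.07  0.91 -0.12] 24.525
[-5.06 -0.06  1.46] [-0.06  0.9  -0.08] 24.8083
```

Run:
```python
from h import *
from rig import bot
c=Ctl(bot); c.p=np.array([-16.28,-57.01,52.72]); f=c.go([0,0,0]); print(f)
while c.p[1]<-28:
    dz=np.clip((f[2]-.5)/25,-.15,.15); dx=np.clip((2.5+f[0])/15,-.2,.2)
    f=c.go([dx,min(7,-27.9-c.p[1]),dz],40); print(c.p.round(2),f)
    if abs(f[1])>4: break
print(bot.read_state()["clock"])
```

```text
[-4.97  0.41  1.15]
[-16.44 -50.01  52.75] [-3.87  2.02 -0.3 ]
[-16.54 -43.01  52.71] [-3.63  2.32 -0.43]
[-16.61 -36.01  52.68] [-2.68  1.9  -1.24]
[-16.62 -29.01  52.61] [-1.56  0.81 -0.99]
[-16.56 -27.9   52.55] [-1.57 -0.18 -0.84]
26.9083
```

Run:
```python
from h import *
from rig import bot
c=Ctl(bot); c.p=np.array([-16.5,-27.9,52.5]); f=c.go([0,0,0])
h=bot.servo_line(tow(-16.5,5,52.5),c.q,speed=12,until_force=4); s=bot.read_state()
print(h,toj(s["ee_pos"])[0].round(2),F(bot),s["clock"])
c.p=toj(s["ee_pos"])[0]; f=c.go([0,0,0]); 
for _ in range(14):
    dz=np.clip((f[2]-.5)/25,-.15,.15); dx=np.clip((2.5+f[0])/15,-.2,.2); dy=np.clip((6.5+f[1])/15,-.2,.25)
    f=c.go([dx,dy,dz]); print(c.p.round(2),f,toj(s["ee_pos"])[0].round(2))
    if f[1]<-5.5: break
print(bot.read_state()["clock"])
```

```text
True [-16.55 -27.91  52.54] [ 0.38 -0.    5.53] 27.6167
[-16.53 -27.66  52.67] [-1.32 -1.35  1.08] [-16.55 -27.91  52.54]
[-16.45 -27.41  52.69] [-1.09 -1.72  0.71] [-16.55 -27.91  52.54]
[-16.36 -27.16  52.7 ] [-2.3  -3.15  0.71] [-16.55 -27.91  52.54]
[-16.34 -26.94  52.71] [-3.72 -2.98 -0.06] [-16.55 -27.91  52.54]
[-16.42 -26.71  52.69] [-3.52 -2.25 -0.83] [-16.55 -27.91  52.54]
[-16.49 -26.46  52.63] [-2.71 -2.25 -0.97] [-16.55 -27.91  52.54]
[-16.51 -26.21  52.58] [-3.4  -2.73 -0.13] [-16.55 -27.91  52.54]
[-16.57 -25.96  52.55] [-3.58 -2.91  0.18] [-16.55 -27.91  52.54]
[-16.64 -25.72  52.54] [-1.6  -1.58  0.28] [-16.55 -27.91  52.54]
[-16.58 -25.47  52.53] [-2.   -1.57  0.19] [-16.55 -27.91  52.54]
[-16.55 -25.22  52.52] [-2.11 -2.6   1.45] [-16.55 -27.91  52.54]
[-16.52 -24.97  52.55] [-2.82 -3.31  1.28] [-16.55 -27.91  52.54]
[-16.54 -24.75  52.59] [-1.75 -2.58  1.1 ] [-16.55 -27.91  52.54]
[-16.49 -24.5   52.61] [-3.1  -2.45  0.98] [-16.55 -27.91  52.54]
32.2
```

Run:
```python
from h import *
from rig import bot
c=Ctl(bot); c.p=np.array([-16.55,-24.5,52.8]); f=c.go([0,0,0]); print(f)
for k in range(6):
    h=bot.servo_line(tow(c.p[0],5,c.p[2]),c.q,speed=12,until_force=5); s=bot.read_state(); f=F(bot,3)
    c.p[1]=toj(s["ee_pos"])[0][1]; print(h,toj(s["ee_pos"])[0].round(2),f,s["clock"])
    if f[1]<-3.8 or not h: break
    f=c.go([np.clip((2+f[0])/15,-.2,.2),0,np.clip((f[2]+.5)/25,-.2,.2)])
```

```text
[-0.9  -0.13 -1.1 ]
True [-16.61 -18.72  52.61] [ 0.21 -2.14  3.95] 33.4083
True [-16.67 -18.73  52.59] [ 0.29 -0.6   3.41] 34.1583
True [-16.69 -18.75  52.57] [-0.06 -1.04  3.23] 34.9083
True [-16.73 -18.75  52.6 ] [ 0.32 -0.42  3.91] 35.7
True [-16.72 -18.72  52.63] [ 0.48 -0.86  2.17] 36.5417
True [-16.7  -18.73  52.59] [ 0.34 -0.84  2.54] 37.425
```

Run:
```python
from h import *
from rig import bot
c=Ctl(bot); c.p=np.array([-16.45,-18.7,52.8]); f=c.go([0,0,0]); print(f)
for _ in range(16):
    dx=np.clip((2+f[0])/15,-.2,.2); dy=.6 if f[1]>-2.8 else np.clip((6.5+f[1])/15,-.1,.25)
    f=c.go([dx,dy,np.clip((f[2]-.3)/25,-.15,.15)]); print(c.p.round(2),f)
    if f[1]<-5.3: break
print(bot.read_state()["clock"],toj(bot.read_state()["ee_pos"])[0].round(2))
```

```text
[-2.18 -0.91 -2.22]
[-16.46 -18.1   52.7 ] [-3.16 -5.5  -1.81]
38.5333 [-16.51 -18.63  52.7 ]
```

Run:
```python
from h import *
from rig import bot
c=Ctl(bot); c.p=np.array([-16.46,-18.1,52.7]); f=F(bot,2); print(f)
for _ in range(4):
    f=c.go([np.clip((2.5+f[0])/15,-.1,.1),np.clip((8+f[1])/15,-.1,.2),np.clip((f[2]-.3)/25,-.15,.15)]); print(c.p.round(2),f,toj(bot.read_state()["ee_pos"])[0].round(2))
    if f[1]<-7: break
for _ in range(3): bot.dwell(.2); print(F(bot,2),bot.read_state()["clock"])
```

```text
[-2.19 -5.55 -0.98]
[-16.44 -17.94  52.65] [-2.97 -6.65 -0.8 ] [-16.52 -18.59  52.68]
[-16.47 -17.85  52.6 ] [-3.42 -7.21 -0.83] [-16.51 -18.58  52.7 ]
[-2.98 -7.55  0.14] 39.4
[-3.01 -7.18 -0.11] 39.6333
[-3.29 -7.3  -0.93] 39.8667
```

Run:
```python
from h import *
from rig import bot
c=Ctl(bot); c.p=np.array([-16.47,-18.35,52.5]); f=c.go([0,0,0]); print(f)
bot.move_gripper(44); print(F(bot,2)); bot.servo_line(tow(-16.47,-18.4,130),c.q,speed=150)
p,q=bar(.0,y=50,off=-75,tl=35); bot.move_to(tow(-90,y0+50,200),q)
n=bot.read_camera("top"); print(bot.read_state()["clock"])
P=toj(cloud(n).reshape(-1,3)); b=P[(P[:,2]>50)&(P[:,2]<64)&(P[:,1]<y0-2)&(P[:,1]>-130)&(P[:,0]>-60)&(P[:,0]<20)]
print(len(b),cv2.minAreaRect(b[:,:2].astype(np.float32)),np.percentile(b[:,2],[5,50,95]))
cv2.imwrite("pics/t3.png",cv2.resize(n["image"][190:305,170:350],None,fx=4.2,fy=4.2,interpolation=cv2.INTER_CUBIC))
```

```text
[-4.01 -4.4   0.29]
[-0.3   0.4  -0.16]
41.9417
795 ((-17.125160217285156, -8.687469482421875), (30.549837112426758, 159.24050903320312), 0.17114220559597015) [54.1303738  57.07559861 60.05023015]
```

View pics/t3.png

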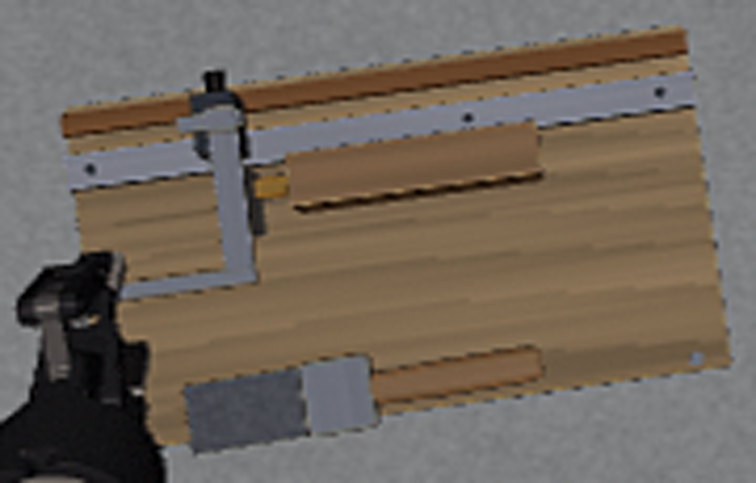

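The picture shows the block flush along the fence, with its end on the brass screw tip at (275,187); yaw is within 0.2° and its top is at 57 mm. Next I flip the leaf back up.

Run:
```python
from h import *
from rig import bot
T=lambda a:35-15*min(a,1.57)/1.57
A=[.2,.45,.67,.9,1.12,1.35,1.57,1.75]
print([bot.ik(*bar(a,tl=T(a))) is not None for a in A+[1.95]])
p,q=bar(0,off=-75,tl=35); bot.move_to(p,q); bot.move_gripper(28)
p,q=bar(0,tl=35); h=bot.servo_line(p,q,speed=100,until_force=6); print("hit",h)
if not h:
    bot.move_gripper(15,20)
    for a in A:
        p,q=bar(a,tl=T(a)); h=bot.servo_line(p,q,speed=90,until_force=18); s=bot.read_state(); print(a,h,s["ft_force"].round(1),round(s["clock"],1))
        if h: break
    else:
        p,q=bar(1.95,tl=T(1.85)); h=bot.servo_line(p,q,speed=30,until_force=8)
        s=bot.read_state(); print("end",h,s["ft_force"].round(1),toj(s["ee_pos"]).round(1),s["clock"])
```

```text
[True, True, True, True, True, True, True, True, True]
hit False
0.2 False [-6.3 -1.4  0.5] 44.1
0.45 False [-0.2 -0.5 -0.6] 44.5
0.67 False [ 0.5 -0.3 -0.1] 44.9
0.9 False [-0.2 -0.2 -0.9] 45.3
1.12 False [-0.9  0.  -0.4] 45.6
1.35 False [ 0.   0.6 -0.1] 46.0
1.57 False [0.1 0.5 0.3] 46.3
1.75 False [-0.8 -0.1  0.1] 46.7
end True [-0.2 -0.1 -1. ] [[ 45.5 123.  154.6]] 47.0917
```

Run:
```python
from h import *
from rig import bot
s=bot.read_state(); q=s["tool_rot"]; p=s["ee_pos"]; d=np.r_[Rj@[.96,0],-.28]
for k in range(10):
    p=p+d*.8; bot.servo_line(p,q,speed=15); f=F(bot,3); e=toj(bot.read_state()["ee_pos"])[0].round(1); print(f,e)
    if f[0]<-7: break
bot.servo_line(bot.read_state()["ee_pos"]-d*2.5,q,speed=30)
bot.move_gripper(30); r=rot(q).as_matrix()[:,2]; bot.servo_line(bot.read_state()["ee_pos"]-90*r,q,speed=150)
bot.move_to([400,-60,330],quat(tool(yaw)))
n=bot.read_camera("top"); n2=bot.read_camera("scene"); print(bot.read_state()["clock"])
for c in(n,n2):
    P=toj(cloud(c).reshape(-1,3)); b=P[(P[:,2]>50)&(P[:,2]<64)&(P[:,1]<y0-6)&(P[:,1]>-130)&(P[:,0]>-60)&(P[:,0]<4)]
    print(cv2.minAreaRect(b[:,:2].astype(np.float32)))
    b=P[(P[:,2]>145)&(P[:,2]<175)&(P[:,1]>y0+30)&(P[:,1]<y0+76)&(P[:,0]>0)&(P[:,0]<80)]; print("bar",np.percentile(b,[5,50,95],axis=0).round(1).tolist())
cv2.imwrite("pics/t4.png",cv2.resize(n["image"][190:305,170:350],None,fx=4.2,fy=4.2,interpolation=cv2.INTER_CUBIC))
```

```text
[-5.83  0.12  0.7 ] [ 46.  123.  153.9]
[-11.56  -0.3    3.18] [ 46.3 123.1 153.5]
50.4333
((-16.98783302307129, -18.510414123535156), (139.6138458251953, 30.757413864135742), 89.93079376220703)
bar [[37.1, 104.9, 156.8], [40.8, 125.4, 161.0], [45.8, 145.7, 163.7]]
((-14.731317520141602, -17.924842834472656), (140.78257751464844, 33.195682525634766), 89.11183166503906)
bar [[40.4, 105.8, 157.1], [45.2, 126.4, 161.6], [48.1, 147.3, 164.3]]
```

View pics/t4.png

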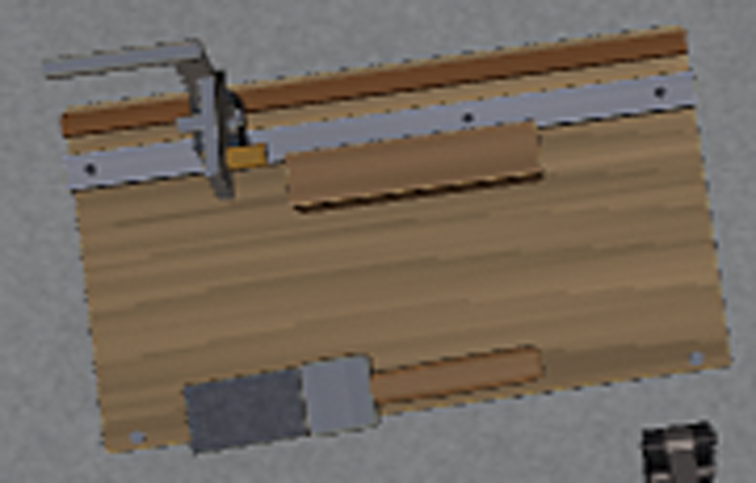

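The leaf is fully up: the bar is at x≈43, z≈156.5, where 1.85 rad puts it, after meeting a hard stop at over 11 N. The block is at the same pixels as before, (288–540, 123–210), and the brush hasn't moved.

```bash
python3 -c "
from rig import bot
print(bot.finish_job())"
```

```text
the job is handed in; nothing more can be done
None
```

The job is handed in at about 50 s on the robot's clock: the block was pressed to the fence (about 5 N) and home on the screw (about 7 N), each held over half a second, and the leaf is fully back up with the block unmoved in the pictures.

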